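# Lock the cut-out street onto the camera table

### The job

Get the street set ready to shoot: clear the staple boxes off the coloured risers into the black tray, and lay each house that is there flat and squarely on the riser of its own colour, its doorway round the stud and its edges even all round. Lock every house down with one of the spring clips, pressed in sideways on top of the house until it snaps fully home in the groove of the stud. A clip or riser left over may stay as it is; do not push the tape roll or the cut-out figure about.

Things in the scene. Friction and masses are not known exactly. Their poses are not given: they have to be found in the camera images.
- riser_red_top (a point): On the top face of the fixed red riser block, 116 (x) x 56 mm, top 30 mm above the desk: on its centre line, 9 mm from its centre towards +x (roof end), z up. A well laid house has the same axes and its house_mid 5 mm above this. Three dark steel lugs, 7 mm above the riser top, stand 3 mm clear of it: one at each side 40 mm from here towards +x, one behind the roof end.
- stud_red (a point): On the axis of the upright steel stud of the red riser, 45 mm from riser_red_top towards -x and 13 mm above the riser's top (mid-thickness of a clip resting on a laid house). Measured up from the riser's top: shank 22 mm diameter to 9 mm, groove 18 mm diameter from 9 to 19 mm, head 26 mm diameter to 27 mm. Axes as the riser's.
- house_red_mid (a point): Centre of mass, half-way up, of the loose red plywood house, 120 (x) x 64 (y) x 10 mm, 0.12 kg, lying flat, painted side up. +x points to the roof, z up. The middle of its length is 9 mm from here towards -x. At the foot (-x) end a doorway 34 mm wide, 40 mm deep, open at the end. Grip it across the 64 mm. May be absent (None from the start).
- door_red (a point): Where the stud's axis comes in the doorway of the red house: on its centre line, 45 mm from house_mid towards -x (24 mm inside the foot end), 3 mm above its top face, at the mid-thickness of a clip resting on it. Axes as the house's.
- riser_blue_top (a point): On the top face of the fixed blue riser block, 116 (x) x 56 mm, top 30 mm above the desk: on its centre line, 9 mm from its centre towards +x (roof end), z up. A well laid house has the same axes and its house_mid 5 mm above this. Three dark steel lugs, 7 mm above the riser top, stand 3 mm clear of it: one at each side 40 mm from here towards +x, one behind the roof end.
- stud_blue (a point): On the axis of the upright steel stud of the blue riser, 45 mm from riser_blue_top towards -x and 13 mm above the riser's top (mid-thickness of a clip resting on a laid house). Measured up from the riser's top: shank 22 mm diameter to 9 mm, groove 18 mm diameter from 9 to 19 mm, head 26 mm diameter to 27 mm. Axes as the riser's.
- house_blue_mid (a point): Centre of mass, half-way up, of the loose blue plywood house, 120 (x) x 64 (y) x 10 mm, 0.12 kg, lying flat, painted side up. +x points to the roof, z up. The middle of its length is 9 mm from here towards -x. At the foot (-x) end a doorway 34 mm wide, 40 mm deep, open at the end. Grip it across the 64 mm. May be absent (None from the start).
- door_blue (a point): Where the stud's axis comes in the doorway of the blue house: on its centre line, 45 mm from house_mid towards -x (24 mm inside the foot end), 3 mm above its top face, at the mid-thickness of a clip resting on it. Axes as the house's.
- riser_green_top (a point): On the top face of the fixed green riser block, 116 (x) x 56 mm, top 30 mm above the desk: on its centre line, 9 mm from its centre towards +x (roof end), z up. A well laid house has the same axes and its house_mid 5 mm above this. Three dark steel lugs, 7 mm above the riser top, stand 3 mm clear of it: one at each side 40 mm from here towards +x, one behind the roof end.
- stud_green (a point): On the axis of the upright steel stud of the green riser, 45 mm from riser_green_top towards -x and 13 mm above the riser's top (mid-thickness of a clip resting on a laid house). Measured up from the riser's top: shank 22 mm diameter to 9 mm, groove 18 mm diameter from 9 to 19 mm, head 26 mm diameter to 27 mm. Axes as the riser's.
- house_green_mid (a point): Centre of mass, half-way up, of the loose green plywood house, 120 (x) x 64 (y) x 10 mm, 0.12 kg, lying flat, painted side up. +x points to the roof, z up. The middle of its length is 9 mm from here towards -x. At the foot (-x) end a doorway 34 mm wide, 40 mm deep, open at the end. Grip it across the 64 mm. May be absent (None from the start).
- door_green (a point): Where the stud's axis comes in the doorway of the green house: on its centre line, 45 mm from house_mid towards -x (24 mm inside the foot end), 3 mm above its top face, at the mid-thickness of a clip resting on it. Axes as the house's.
- clip1_tab (a point): Centre of the upright orange thumb tab of loose spring clip 1: 24 (x) x 10 (y) x 26 mm high; grip it across the 10 mm. This point is 19 mm above the clip's underside. The clip is a flat steel U, 71 x 52 x 6 mm, 0.074 kg, lying with the tab up. +x points to its open mouth. The three clips are alike.
- clip1_seat (a point): Centre of clip 1's round seat, at mid-thickness, 38 mm from the tab towards +x, 16 mm below it. The stop edge is 10 mm behind it, the flared jaw ends reach 21 mm ahead of it. The sprung jaws stand 12.6 mm apart: pushed along +x (about 10 N, under 20 N) they spread over the 18 mm groove and snap shut; the seat is then within 2 mm of the stud's axis.
- staples1_mid (a point): Centre of full staple box 1, a loose carton 60 (x) x 36 (y) x 22 mm, 0.11 kg, white with a grey band, at the start lying flat on a riser behind the stud. May be absent (None from the start).
- clip2_tab (a point): Centre of the upright orange thumb tab of loose spring clip 2: 24 (x) x 10 (y) x 26 mm high; grip it across the 10 mm. This point is 19 mm above the clip's underside. The clip is a flat steel U, 71 x 52 x 6 mm, 0.074 kg, lying with the tab up. +x points to its open mouth. The three clips are alike.
- clip2_seat (a point): Centre of clip 2's round seat, at mid-thickness, 38 mm from the tab towards +x, 16 mm below it. The stop edge is 10 mm behind it, the flared jaw ends reach 21 mm ahead of it. The sprung jaws stand 12.6 mm apart: pushed along +x (about 10 N, under 20 N) they spread over the 18 mm groove and snap shut; the seat is then within 2 mm of the stud's axis.
- staples2_mid (a point): Centre of full staple box 2, a loose carton 60 (x) x 36 (y) x 22 mm, 0.11 kg, white with a grey band, at the start lying flat on a riser behind the stud. May be absent (None from the start).
- clip3_tab (a point): Centre of the upright orange thumb tab of loose spring clip 3: 24 (x) x 10 (y) x 26 mm high; grip it across the 10 mm. This point is 19 mm above the clip's underside. The clip is a flat steel U, 71 x 52 x 6 mm, 0.074 kg, lying with the tab up. +x points to its open mouth. The three clips are alike.
- clip3_seat (a point): Centre of clip 3's round seat, at mid-thickness, 38 mm from the tab towards +x, 16 mm below it. The stop edge is 10 mm behind it, the flared jaw ends reach 21 mm ahead of it. The sprung jaws stand 12.6 mm apart: pushed along +x (about 10 N, under 20 N) they spread over the 18 mm groove and snap shut; the seat is then within 2 mm of the stud's axis.
- staples3_mid (a point): Centre of full staple box 3, a loose carton 60 (x) x 36 (y) x 22 mm, 0.11 kg, white with a grey band, at the start lying flat on a riser behind the stud. May be absent (None from the start).
- tray_in (a point): Centre of the inner floor of the fixed black tray for the staple boxes, 3 mm above the desk, inside 80 mm (x) x 230 mm (y), rim 20 mm above the desk. x across, y along its length, z up.
- tape: Roll of amber tape lying flat, 60 mm diameter, 19 mm high, origin under its centre. A bystander.
- figure: Flat cut-out figure (yellow head, purple body, black legs), about 100 x 34 x 8 mm, origin under it. A bystander.

How it is judged:
By the outcome, as a careful person would: the job done as asked, in the order asked, and still so for the second after the job is handed in, with the robot touching nothing.
Of house_red, house_blue, house_green only 2 to 3 are there at a start; the rules pass over those that are not, and their reading is None.
Of staples1, staples2, staples3 only 2 to 3 are there at a start; the rules pass over those that are not, and their reading is None.
At some moment in a run one of house_red, house_blue, house_green, clip1, clip2, clip3 may be knocked a few centimetres aside while the robot is not near it.
Once in a run the grip may slacken for a moment while it holds something.
It also fails if it takes over 210 s, if anything falls off the work surface, if the arm or the gripper's body presses on something with over 40 N, if the wrist force passes 120 N, or if a joint passes its speed limit or range.

### The arm

A 7-joint arm with a two-finger parallel gripper is mounted at the origin on the work surface. World frame = base frame: x ahead of the robot, y to its left, z up, the work surface at z = 0. Lengths are in m, angles in rad, forces in N, time in s.
With the tool pointing down it reaches from about 0.425 to 0.875 m from the base axis. Payload 8.4 kg.
Tool frame: the origin (TCP) lies midway between the tips of the shut fingers; the grasp point (between the pads) lies 19 mm behind it (arm.tcp_to_grasp is the x of the grasp point in the tool frame, in m); x points along the fingers, y is the direction in which the jaws open and shut, and the axes are right-handed (so a half turn about x gives the same grasp; the last joint's range is limited). The gripper opens to 87 mm and grips with 3 to 60 N. Pads are 19 mm wide; open, the fingers measure 117 mm over their backs; the gripper's body (75 mm by 190 mm) begins 51 mm behind the grasp point.
Start: joints at [-1.271, 0.333, 0.04, 1.465, -0.013, 1.343, -0.059], TCP at [0.252, 0.599, 0.223] pointing down, gripper open.
Joint ranges: [-2.58, 2.58], [-0.38, 2.09], [-1.3, 1.39], [0.25, 2.4], [-1.5, 4.64], [0.08, 2.09], [-2.65, 2.65]. Speed limits (rad/s): [2.22, 2.22, 2.79, 2.79, 3.14, 3.14, 3.14].

### API

Orientations are given as a unit quaternion [x, y, z, w].
In Python, from cell import arm, claw, planner, status, viewer, close_job, search_frame, landmark_of gives the robot as it stands. Calls block until the motion is done:
- arm.movep(position, orientation): joint-space move of the TCP to a pose.
- arm.move_linear(position, rotation=None, velocity=0.15): straight line of the TCP; rotation=None keeps the orientation; velocity is the mean speed in m/s.
- arm.set_joints(angles): joint-space move.
- claw.set_gripper(opening, newtons=None): finger opening in m; newtons is the grip in N (None keeps the last); returns when the fingers have stopped.
- arm.hold(seconds).
- planner.inverse_kinematics(position, orientation): joint angles nearest the present ones, or None.
- status.get_obs(): the state.
- viewer.camera(name): name is "scene" or "top"; returns a dict with "pixels" (480x640x3 uint8, red, green, blue), "K" (3x3 intrinsics, pixels), "k1" (the pictures are not rectified: a ray, as slopes to the right and down, at radius r is drawn at 1 + k1 r^2 times it, then the intrinsics apply), "extrinsics" (4x4, takes a point from camera to world coordinates). Camera axes: x right, y up, looking along -z (the intrinsics and any distortion apply to the point x, -y, -z); pixel columns grow to the right and rows downward; lengths in m; the calibration is good to about 2 mm. A picture is of the moment at which its call begins. There is no depth.
A pose or a line that the arm cannot do raises arm.PlanningError and nothing moves.
- close_job(): hands the job in, once; it reports no verdict.
Trained networks look in a picture, given as the dict that the camera call returned (one of the last four; its "shot" number tells which), for a name from the list of things; names that differ only in an ending like _2 or _b are one class to them, and where a whole thing is asked for, a point or a joint stands for the part that bears it (a point fixed in the world has none). Each returns a list of dicts, best first, with "p" (0 to 1); they miss things now and then, are a little off and sometimes report something else, mostly with a low value. They report only what shows in the picture. A call takes as long as a camera call.
- search_frame(name, picture): "xy" ([column, row] in pixels, amid what is visible of it).
- landmark_of(name, picture): "xy" ([column, row] in pixels: a listed point, or the origin of a listed thing).
The state is a dict: "time_s": time; "joints": joint angles; "joint_velocities": joint speeds; "joint_efforts": joint torques, N m; "position": TCP position; "ee_rot": TCP orientation; "wrist_force": force on the tool from outside, world axes, zero at the start; "wrist_torque": the same for the moment, N m; "finger_gap": finger opening in m.
Only numpy, scipy, OpenCV 4.12 (cv2) and the standard library are available. Lean on these libraries where they do the work, as an engineer would, in place of code of your own. Each camera call takes 0.05 s, during which the arm holds its last target. There are 200 camera calls.

## Working session

There is one attempt and no reset: what is moved stays moved. The work goes in short steps, each a Python script; the robot and the scene stay as the last script left them, time stands still between calls to the robot, and variables do not carry over. Pictures are saved under pics/ and viewed, about 12 in all and at most 16, crops included, and the job is handed in when it is done.

```bash
ls; mkdir -p pics; python3 - <<'E'
from cell import arm, claw, planner, status, viewer
import cv2
for n in ("scene","top"):
    c=viewer.camera(n); cv2.imwrite(f"pics/{n}0.png",c["pixels"][:,:,::-1]); print(n,c["K"],c["k1"],c["extrinsics"],c["shot"])
o=status.get_obs();print(o)
E
```

```text
pics
scene [[490.80764084   0.         317.96436138]
 [  0.         490.80764084 246.3366213 ]
 [  0.           0.           1.        ]] -0.03522862736015239 [[ 0.85068194 -0.428974    0.30384462  0.84401698]
 [ 0.52567567  0.69164156 -0.49527471 -0.48829453]
 [ 0.00230841  0.58104498  0.81386817  0.95550429]
 [ 0.          0.          0.          1.        ]] 1
top [[452.83685414   0.         317.73555304]
 [  0.         452.83685414 243.19856329]
 [  0.           0.           1.        ]] -0.03686364306778943 [[ 0.00194379  0.98039421 -0.19703657  0.30984742]
 [-0.99999689  0.00221296  0.00114594  0.03852539]
 [ 0.00155951  0.19703373  0.98039547  1.0950646 ]
 [ 0.          0.          0.          1.        ]] 2
{'time_s': 0.1, 'joints': array([-1.27118854,  0.33382789,  0.03988604,  1.4661974 , -0.01340623,
        1.34327686, -0.05846025]), 'joint_velocities': array([-0.00079482, -0.00109951, -0.00114924, -0.00038219, -0.00044424,
        0.00085191,  0.00076784]), 'joint_efforts': array([ 3.79219520e-03, -6.57810259e+01,  1.33970451e+00, -4.04706895e+01,
       -5.95656177e-02,  4.09663143e-02,  1.05660970e-04]), 'position': array([0.25227259, 0.5985882 , 0.22174924]), 'ee_rot': array([ 0.13955789,  0.69316418, -0.14056935,  0.69302761]), 'wrist_force': array([-0.34859394, -0.75050519, -0.76583108]), 'wrist_torque': array([ 0.01492571,  0.0294127 , -0.00415124]), 'finger_gap': 0.08739679597680948}
```

View pics/scene0.png

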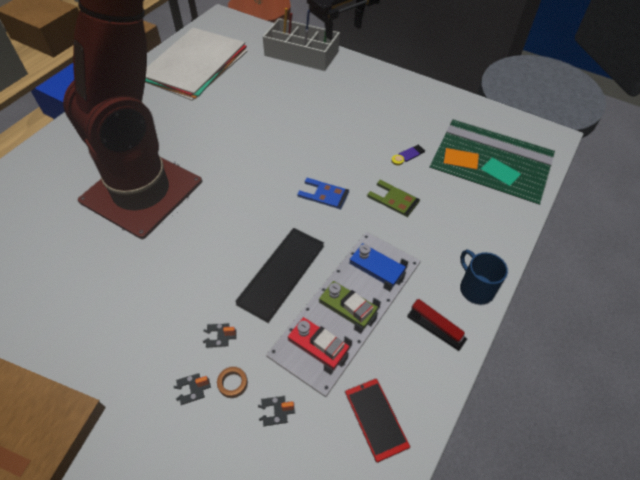

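View pics/top0.png

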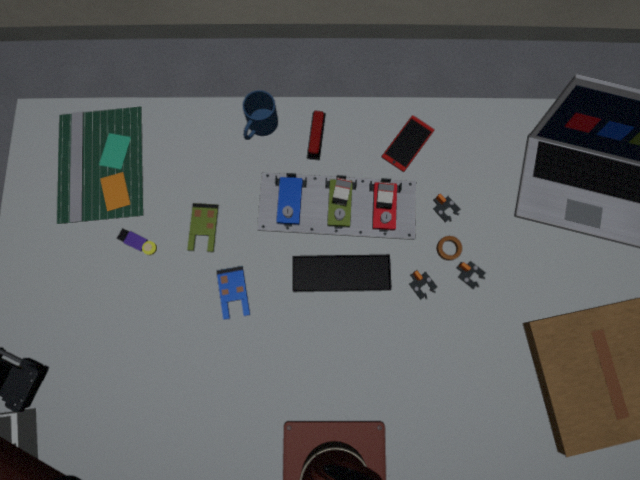

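The top and scene pictures show the blue house at about (233,290) in top and the green one at (203,228), with no red house. Staple boxes sit on the green (342,190) and red (386,197) risers. The clips are near (446,207), (423,284) and (471,274), the tray at (341,273), the tape at (449,247) and the figure at (137,241).

```bash
cat > h.py <<'E'
from cell import *
import numpy as np, cv2
from scipy.spatial.transform import Rotation as R
def P(c):
    E=np.array(c["extrinsics"]); W=np.linalg.inv(E); F=np.diag([1.,-1,-1])
    return F@W[:3,:3], F@W[:3,3]
def proj(c,X):
    r,t=P(c); return cv2.projectPoints(np.atleast_2d(np.asarray(X,float)),cv2.Rodrigues(r)[0],t,np.array(c["K"]),np.array([c["k1"],0,0,0.]))[0][:,0]
def und(c,uv):
    return cv2.undistortPoints(np.array([[uv]],float),np.array(c["K"]),np.array([c["k1"],0,0,0.]))[0,0]
def tri(cs,uvs):
    M=[np.c_[P(c)] for c in cs]; M=[np.c_[P(c)[0],P(c)[1]] for c in cs]
    x=cv2.triangulatePoints(M[0],M[1],und(cs[0],uvs[0]),und(cs[1],uvs[1]))[:,0]; x=x[:3]/x[3]
    err=max(np.linalg.norm(proj(c,x)[0]-u) for c,u in zip(cs,uvs)); return x,err
def onz(c,uv,z):
    u=und(c,uv); r,t=P(c); o=-r.T@t; d=r.T@np.array([u[0],u[1],1]); return o+d*(z-o[2])/d[2]
def pics(): return [viewer.camera("scene"),viewer.camera("top")]
def find(name,cs,pmin=.3,emax=4):
    D=[[d for d in landmark_of(name,c) if d["p"]>=pmin] for c in cs]; out=[]
    for a in D[0]:
        for b in D[1]:
            x,e=tri(cs,[a["xy"],b["xy"]])
            if e<emax: out.append((x,e,a["p"],b["p"],a["xy"],b["xy"]))
    return sorted(out,key=lambda o:o[1])
E
python3 - <<'E'
from h import *
np.set_printoptions(precision=4,suppress=True)
cs=pics()
N=[f"{a}_{c}{b}" for c in("red","blue","green") for a,b in(("riser","_top"),("stud",""),("house","_mid"),("door",""))]+["clip1_tab","clip1_seat","clip2_tab","staples1_mid","staples2_mid","tray_in"]
for n in N:
    print(n)
    for o in find(n,cs)[:5]: print("   ",o[0],"e%.2f p%.2f %.2f"%o[1:4],np.round(o[4],1),np.round(o[5],1))
for n in("tape","figure"):print(n,[(onz(cs[1],d["xy"],.0),d["p"]) for d in landmark_of(n,cs[1])[:2]])
E
```

```text
riser_red_top
    [ 0.6217 -0.1217  0.0256] e1.20 p0.86 0.84 [317.5 339.9] [381.9 203.9]
stud_red
    [ 0.5877 -0.1179  0.0253] e1.21 p0.63 0.97 [306.9 330. ] [382.1 218.8]
house_red_mid
    [ 0.4735 -0.3169  0.0228] e0.58 p0.70 0.34 [202.5 381.3] [465.4 265. ]
door_red
riser_blue_top
    [0.6486 0.1129 0.0164] e1.55 p0.89 0.96 [384. 266.] [288.3 196.1]
stud_blue
house_blue_mid
    [ 0.4214  0.2485 -0.0096] e0.13 p0.89 0.76 [327.9 196.4] [231.3 287.4]
door_blue
    [0.3691 0.2353 0.0211] e0.53 p0.81 0.71 [308.4 183.6] [233.9 308.6]
riser_green_top
    [ 0.6344 -0.0149  0.0334] e3.77 p0.93 0.90 [353.6 300.8] [341.4 201.1]
stud_green
house_green_mid
    [0.5823 0.3234 0.0126] e1.31 p0.82 0.59 [396.  197.4] [201.  220.1]
door_green
    [0.5349 0.3304 0.0052] e0.45 p0.96 0.73 [382.  189.7] [199.  240.9]
clip1_tab
    [ 0.6387 -0.2621  0.0062] e0.13 p0.82 0.71 [287.9 404.9] [437.1 200.4]
clip1_seat
    [ 0.6097 -0.293   0.0157] e0.04 p0.72 0.79 [266.2 409. ] [451.2 210.7]
clip2_tab
    [ 0.4735 -0.3174  0.0232] e2.81 p0.82 0.60 [204.5 381.2] [467.  266.2]
staples1_mid
    [ 0.6407 -0.1233  0.0406] e1.44 p0.79 0.66 [324.9 342. ] [383.1 194.5]
staples2_mid
tray_in
    [ 0.4548 -0.023   0.0079] e0.01 p0.78 0.91 [279.1 273.4] [342.6 273.1]
tape [(array([ 0.5146, -0.293 ,  0.    ]), 0.82), (array([ 0.4806, -0.3218,  0.    ]), 0.59)]
figure [(array([0.5239, 0.4825, 0.    ]), 0.85)]
```

```bash
python3 - <<'E'
from h import *
cs=pics()
np.savez("c0.npz",s=cs[0]["pixels"],t=cs[1]["pixels"])
t=cs[1]["pixels"][160:320,180:500,::-1]; s=cs[0]["pixels"][165:435,160:440,::-1]
g=lambda i:np.uint8(255*(i/255.)**.6)
a=cv2.resize(g(t[5:85,70:310]),None,fx=3.3,fy=3.3,interpolation=cv2.INTER_CUBIC)
b=cv2.resize(g(t[30:160,:80]),None,fx=2.45,fy=2.45,interpolation=cv2.INTER_CUBIC); c=cv2.resize(g(t[30:160,190:]),None,fx=2.45,fy=2.45,interpolation=cv2.INTER_CUBIC)
b=np.hstack([b,c]);b=b[:, :a.shape[1]]; b=cv2.copyMakeBorder(b,0,0,0,a.shape[1]-b.shape[1],0)
cv2.imwrite("pics/c1.png",np.vstack([a,b])[:600])
d=cv2.resize(g(cs[0]["pixels"][225:435,165:430,::-1]),None,fx=2.85,fy=2.85,interpolation=cv2.INTER_CUBIC);cv2.imwrite("pics/c2.png",d)
print(d.shape)
E
```

```text
(598, 755, 3)
```

View pics/c1.png

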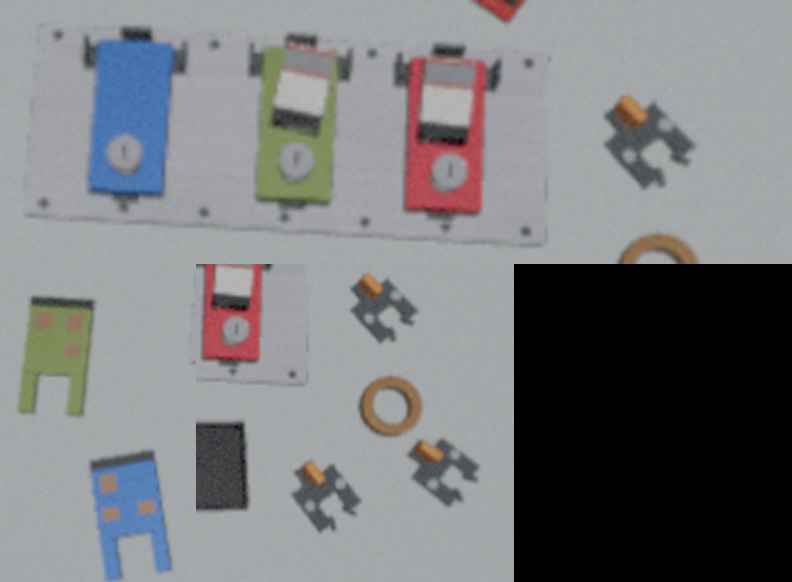

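View pics/c2.png

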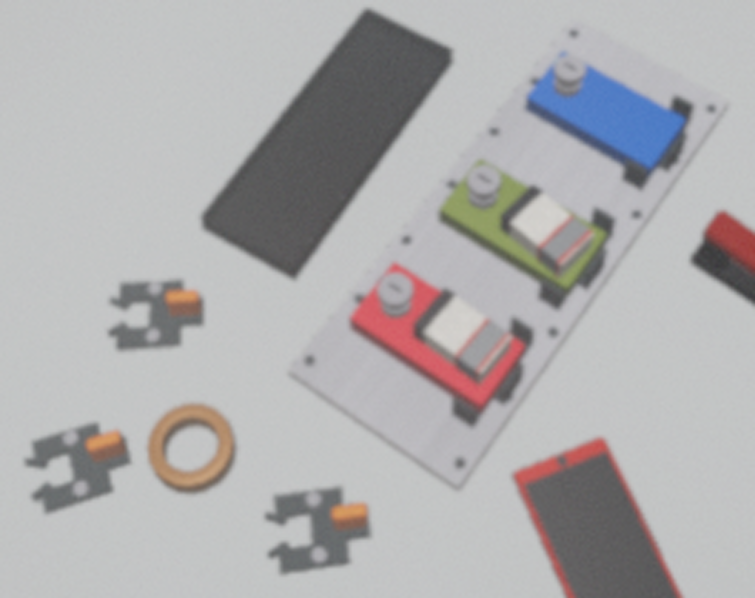

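The crops show all edges clearly, so I'll fit known shapes to the colour masks in both views.

```bash
cat >> h.py <<'E'
from scipy.optimize import minimize
def box(x0,x1,y0,y1,z0,z1): return np.array([[x,y,z] for x in(x0,x1) for y in(y0,y1) for z in(z0,z1)],float)
def cyl(x,y,r,z0,z1):
    a=np.linspace(0,2*np.pi,25); return np.r_[np.c_[x+r*np.cos(a),y+r*np.sin(a),z0+0*a],np.c_[x+r*np.cos(a),y+r*np.sin(a),z1+0*a]]
# frames: origin at house_mid / riser_top xy ; z from underside
HOUSE=[box(-29,51,-32,32,0,10),box(-69,-29,-32,-17,0,10),box(-69,-29,17,32,0,10)]
RISER=[box(-67,49,-28,28,0,30)]; STUD=[cyl(-45,0,13,49,57),cyl(-45,0,10,30,49)]
LUG=[box(32,48,35,45,0,37),box(32,48,-45,-35,0,37),box(54,64,-10,10,0,37)]
TAB=[box(-12,12,-5,5,6,32)]
def ren(c,parts,p,win,S=4,sub=None):
    x,y,yaw,z=p; r=np.array([[np.cos(yaw),-np.sin(yaw),0],[np.sin(yaw),np.cos(yaw),0],[0,0,1]])
    u0,v0,u1,v1=win; m=np.zeros(((v1-v0)*S,(u1-u0)*S),np.uint8)
    for L,val in((parts,255),(sub or [],0)):
        for q in L:
            uv=proj(c,q/1000@r.T+[x,y,z]); h=cv2.convexHull(np.float32((uv-[u0-.5,v0-.5])*S-.5))
            cv2.fillConvexPoly(m,np.int32(np.round(h*16)),val,shift=4)
    m=cv2.resize(m,(u1-u0,v1-v0),interpolation=cv2.INTER_AREA)
    return cv2.GaussianBlur(m,(0,0),.8).astype(float)/255
def fg(c,kind):
    """soft mask 0..1 by colour"""
    im=c["pixels"].astype(float); r,g,b=im[...,0],im[...,1],im[...,2]
    if kind=="blue": s=(b-r-20)/60
    elif kind=="green": s=(np.minimum(r,g)-b-12)/35
    elif kind=="red": s=(r-np.maximum(g,b)-30)/60
    elif kind=="orange": s=(r-b-25)/50
    elif kind=="dark": s=(115-im.max(2))/40
    return np.clip(s,0,1)
def fit(cs,parts,p0,masks,zfree=False,sub=None,pad=35,wts=None):
    wins=[]
    for c in cs:
        u=proj(c,[[p0[0],p0[1],p0[3]+.01]])[0]; wins.append([int(u[0]-pad),int(u[1]-pad),int(u[0]+pad),int(u[1]+pad)])
    ms=[m[w[1]:w[3],w[0]:w[2]] for m,w in zip(masks,wins)]
    ws=[np.ones_like(m) for m in ms] if wts is None else [m[w[1]:w[3],w[0]:w[2]] for m,w in zip(wts,wins)]
    sc=np.array([.001,.001,.02,.001]); n=4 if zfree else 3
    f=lambda q: sum((w_*(ren(c,parts,np.r_[p0[:n]+q*sc[:n],p0[n:]],w,sub=sub)-m)**2).sum() for c,w,m,w_ in zip(cs,wins,ms,ws))
    best=None
    s=minimize(f,np.zeros(n),method="Nelder-Mead",options=dict(initial_simplex=np.r_[[np.zeros(n)],8*np.eye(n)],xatol=.02,fatol=.01))
    s=minimize(f,s.x,method="Nelder-Mead",options=dict(initial_simplex=s.x+np.r_[[np.zeros(n)],2*np.eye(n)],xatol=.02,fatol=.01))
    return np.r_[p0[:n]+s.x*sc[:n],p0[n:]],s.fun
def house(cs,col,p0,**k): return fit(cs,HOUSE,np.array(p0,float),[np.maximum(fg(c,col),fg(c,"dark")) for c in cs],**k)
def riser(cs,col,p0,**k):
    ig=[1-cv2.dilate(np.float32(fg(c,"dark")),np.ones((3,3))) for c in cs]
    return fit(cs,RISER,np.array(p0,float),[fg(c,col) for c in cs],sub=STUD,wts=ig,**k)
E
cat > m1.py <<'E'
from h import *
np.set_printoptions(precision=4,suppress=True)
cs=pics()
for n,f,a in(("Hblue",house,("blue",[.42,.245,.15,0])),("Hgreen",house,("green",[.58,.325,-.05,0])),("Rblue",riser,("blue",[.64,.11,-.05,0]))):
    for k,S in(("both",cs),("scene",cs[:1]),("top",cs[1:])): print(n,k,*f(S,*a))
    print(n,"zfree",*f(cs,*a,zfree=True))
c=cs[1]
for n,q in(("Sgreen",[(287,47),(335,55),(322,122),(274,112)]),("Sred",[(427,60),(474,62),(470,130),(420,125)])):
    X=np.array([onz(c,(250+x/3.3-.35,165+y/3.3-.35),.052)[:2] for x,y in q])
    d=(X[0]+X[1]-X[2]-X[3])/2; print(n,X.mean(0),"len",np.linalg.norm(d),"wid",np.linalg.norm(X[1]-X[0]),"yaw",np.arctan2(d[1],d[0]))
for n,q in(("Sgreen",[(540,190),(593,235),(555,268),(503,229)]),("Sred",[(458,295),(512,338),(475,375),(420,333)])):
    X=np.array([onz(cs[0],(165+x/2.85-.35,225+y/2.85-.35),.052)[:2] for x,y in q])
    print(n,X.mean(0),X)
# clip tabs: orange
cl=[]
for p0 in([.64,-.262,-2.5,0],[.477,-.21,-2.5,0],[.49,-.315,-2.5,0]):
    m=[fg(c,"orange") for c in cs]
    for k,S,M in(("both",cs,m),("scene",cs[:1],m[:1]),("top",cs[1:],m[1:])): print("tab",k,*fit(S,TAB,np.array(p0),M,pad=11))
    print("zfree",*fit(cs,TAB,np.array(p0),m,pad=11,zfree=True))
E
python3 m1.py
```

```text
Hblue both [0.4179 0.2439 0.1773 0.    ] 211.42617022299117
Hblue scene [0.4188 0.2443 0.1621 0.    ] 100.86577422145328
Hblue top [0.4175 0.2436 0.1807 0.    ] 105.38149942329873
Hblue zfree [ 0.4177  0.244   0.1836 -0.0001] 211.01988417916186
Hgreen both [ 0.5796  0.3211 -0.0553  0.    ] 256.5137536534222
Hgreen scene [ 0.5813  0.3214 -0.0518  0.    ] 110.03661683791162
Hgreen top [ 0.5787  0.3209 -0.0511  0.    ] 136.07983907288406
Hgreen zfree [ 0.5798  0.3218 -0.053  -0.0014] 254.0362894912867
Rblue both [ 0.6434  0.1087 -0.0547  0.    ] 71.96047983040326
Rblue scene [ 0.6446  0.1094 -0.0917  0.    ] 40.40858324178197
Rblue top [ 0.6422  0.1077 -0.0493  0.    ] 15.224572612145277
Rblue zfree [ 0.6436  0.1084 -0.053   0.0004] 71.8514517666199
Sgreen [ 0.6501 -0.0207] len 0.051360920255001004 wid 0.03566075068259944 yaw -0.19488160361222742
Sred [ 0.6427 -0.1251] len 0.05094927728789543 wid 0.03449186332932922 yaw -0.10766095121969009
Sgreen [ 0.6551 -0.0245] [[ 0.6337  0.0021]
 [ 0.6852 -0.0106]
 [ 0.6746 -0.0487]
 [ 0.6268 -0.0409]]
Sred [ 0.647  -0.1268] [[ 0.6263 -0.1036]
 [ 0.6754 -0.112 ]
 [ 0.6675 -0.1491]
 [ 0.6189 -0.1425]]
tab both [ 0.6405 -0.2669 -2.3482  0.    ] 40.53945405613226
tab scene [ 0.6406 -0.2661 -2.3374  0.    ] 22.321566320645907
tab top [ 0.6408 -0.2674 -2.3112  0.    ] 16.932059207996925
zfree [ 0.6403 -0.2666 -2.3523  0.0003] 40.29010073048827
tab both [ 0.4237 -0.1807 -2.2867  0.    ] 20.992
tab scene [ 0.448  -0.1918 -2.2726  0.    ] 1.3635084967320261
tab top [ 0.4308 -0.1736 -2.7133  0.    ] 11.6264
zfree [ 0.4455 -0.2003 -2.3821  0.0083] 2.479587850826605
tab both [ 0.5396 -0.2785 -3.2052  0.    ] 146.03680000000003
tab scene [ 0.5105 -0.2951 -2.6957  0.    ] 53.7312215301807
tab top [ 0.5294 -0.3089 -3.0053  0.    ] 57.10983529411765
zfree [ 0.5133 -0.273  -2.9603 -0.0189] 146.03680000000003
```

```bash
cat >> h.py <<'E'
def quat(a):
    x=np.array([0,0,-1.]); y=np.array([np.cos(a),np.sin(a),0]); return R.from_matrix(np.c_[x,y,np.cross(x,y)]).as_quat()
def ori(pos,yaw):
    """tool orientation gripping across object's y; the half-turn nearest the present joints"""
    q0=np.array(status.get_obs()["joints"]); best=None
    for k in(0,1):
        q=quat(yaw+np.pi/2+k*np.pi); j=planner.inverse_kinematics(pos,q)
        if j is not None:
            if abs(j[6])>2.5: continue
            d=np.abs(np.array(j)-q0).max()
            if best is None or d<best[0]: best=(d,q)
    return best[1]
def above(x,y,yaw,z=.13):
    q=ori([x,y,z],yaw); arm.movep([x,y,z],q); return q
def lin(x,y,z,q=None,v=.15): arm.move_linear([x,y,z],q,velocity=v)
def gap(): return status.get_obs()["finger_gap"]
def st(s=""): o=status.get_obs(); print(s,"t%.1f gap %.4f pos %s F %s"%(o["time_s"],o["finger_gap"],np.round(o["position"],4),np.round(o["wrist_force"],1)))
E
cat > s1.py <<'E'
from h import *
HOME=list(status.get_obs()["joints"])
for (x,y,yaw),ty in(((.640,-.125,-.108),-.085),((.648,-.0217,-.19),-.01)):
    claw.set_gripper(.056,20); q=above(x,y,yaw); lin(x,y,.040,q,.12); claw.set_gripper(.0,25); st("grip")
    lin(x,y,.13,q); st("up")
    q=above(.455,ty,0,.09); st("over"); lin(.455,ty,.0165,q,.12); st("down"); claw.set_gripper(.056); lin(.455,ty,.13,q)
arm.set_joints([-1.271,0.333,0.04,1.465,-0.013,1.343,-0.059]); st()
cs=pics()
t=cs[1]["pixels"][165:300,250:490,::-1]; s=cs[0]["pixels"][215:440,165:430,::-1]
cv2.imwrite("pics/c3.png",cv2.resize(np.vstack([cv2.resize(t,(265,149)),s]),None,fx=1.6*1,fy=1.6,interpolation=cv2.INTER_CUBIC))
E
python3 s1.py
```

```text
grip t7.4 gap 0.0355 pos [ 0.6402 -0.125   0.0404] F [-0.5  0.4  3.9]
up t8.2 gap 0.0361 pos [ 0.6395 -0.1246  0.1291] F [-0.3  0.  -1.1]
over t9.0 gap 0.0353 pos [ 0.4555 -0.0846  0.0902] F [ 0.8  0.1 -1.1]
down t9.7 gap 0.0356 pos [ 0.4557 -0.0858  0.017 ] F [-0.2 -0.1 -0. ]
grip t14.1 gap 0.0355 pos [ 0.6482 -0.0215  0.0403] F [0.4 1.2 3.6]
up t14.8 gap 0.0357 pos [ 0.6476 -0.0213  0.1291] F [-1.   0.5 -1.7]
over t15.7 gap 0.0359 pos [ 0.4559 -0.0099  0.0905] F [ 1.2  0.7 -0.5]
down t16.5 gap 0.0358 pos [ 0.4558 -0.0107  0.017 ] F [ 0.2 -0.4 -0.3]
 t20.4 gap 0.0563 pos [0.2539 0.5985 0.2229] F [ 0.2 -0.1  0.1]
```

View pics/c3.png

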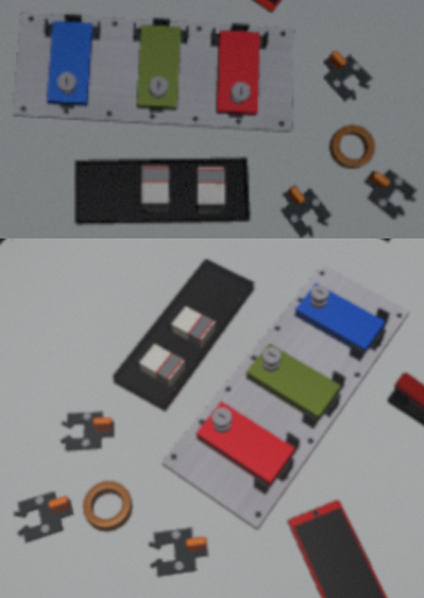

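Both staple boxes lie in the tray at about (155,187) and (211,187) in the upper half, and all risers are clear. Next I'll set the blue house down in two orientations to calibrate the camera-to-robot offset, and measure the risers.

```bash
cat >> h.py <<'E'
HOME=[-1.271,0.333,0.04,1.465,-0.013,1.343,-0.059]
def pickh(x,y,yaw,F=30):
    claw.set_gripper(.084,F); q=above(x,y,yaw,.09); lin(x,y,.0035,q,.12); claw.set_gripper(0,F); st("gripH"); lin(x,y,.09,None,.15)
def seth(x,y,yaw,z=0.,zup=.09,op=.078):
    q=above(x,y,yaw,zup); st("over"); lin(x,y,z+.004,q,.1); st("down"); claw.set_gripper(op); lin(x,y,zup+.03,None,.15)
E
cat > s2.py <<'E'
from h import *
np.set_printoptions(precision=4,suppress=True)
cs=pics()
for n,p in(("blue",[.643,.109,-.05,0]),("green",[.637,-.017,-.07,0]),("red",[.63,-.124,-.05,0])):
    for k,S in(("both",cs),("scene",cs[:1]),("top",cs[1:])): print("R",n,k,*riser(S,n,p))
h,e=house(cs,"blue",[.418,.244,.18,0]); print(h,e)
pickh(*h[:3]); seth(.56,.21,0.); tA=status.get_obs()["position"]
arm.set_joints(HOME); cs=pics(); 
for S in(cs,cs[:1],cs[1:]): h,e=house(S,"blue",[.56,.21,0,0]); print("A",h,e)
h,e=house(cs,"blue",[.56,.21,0,0])
pickh(*h[:3]); seth(.56,.21,np.pi/2)
arm.set_joints(HOME); cs=pics()
for S in(cs,cs[:1],cs[1:]): print("B",*house(S,"blue",[.56,.21,np.pi/2,0]))
g=lambda i:np.uint8(255*(i/255.)**.6)
cv2.imwrite("pics/c4.png",cv2.resize(g(cs[1]["pixels"][165:325,170:410,::-1]),None,fx=3,fy=3,interpolation=cv2.INTER_CUBIC)); st()
E
python3 s2.py
```

```text
R blue both [ 0.6435  0.1088 -0.0537  0.    ] 71.45629069171568
R blue scene [ 0.6447  0.1089 -0.0917  0.    ] 39.37539987746011
R blue top [ 0.642   0.1079 -0.046   0.    ] 15.538440146977766
R green both [ 0.6401 -0.0165 -0.0766  0.    ] 106.89052286915123
R green scene [ 0.6403 -0.0168 -0.0863  0.    ] 49.45531837825547
R green top [ 0.6374 -0.0172 -0.0745  0.    ] 52.40160856173385
R red both [ 0.631  -0.1263 -0.0614  0.    ] 92.0730253280662
R red scene [ 0.6313 -0.1265 -0.0589  0.    ] 63.23531534744376
R red top [ 0.6289 -0.1262 -0.0581  0.    ] 21.429699352750553
[0.4181 0.2439 0.1755 0.    ] 207.5783354959631
gripH t24.3 gap 0.0635 pos [0.4183 0.244  0.0039] F [-0.3 -0.6  4.8]
over t25.6 gap 0.0634 pos [0.5595 0.2093 0.0883] F [ 0.4  2.1 -1.3]
down t26.6 gap 0.0637 pos [0.5596 0.2105 0.0094] F [-28.2  -6.   66.5]
A [ 0.5595  0.2131 -0.0379  0.    ] 836.0427232314495
A [ 0.5576  0.2168 -0.066   0.    ] 490.707889994233
A [ 0.5599  0.2125 -0.02    0.    ] 299.2980396962706
gripH t33.8 gap 0.0637 pos [0.5592 0.204  0.0082] F [-31.9 -30.5  77.1]
over t35.8 gap 0.0632 pos [0.5594 0.2098 0.0891] F [ 0.9  0.3 -1.4]
down t36.8 gap 0.0625 pos [0.5591 0.2102 0.0053] F [-11.7  -6.5  27.4]
B [0.5609 0.2125 1.5712 0.    ] 826.911118560169
B [0.5595 0.2179 1.5101 0.    ] 464.0812264513649
B [0.5613 0.2117 1.5868 0.    ] 301.96493632256824
 t40.5 gap 0.0781 pos [0.2538 0.5985 0.2225] F [-0.2 -0.7 -1. ]
```

View pics/c4.png

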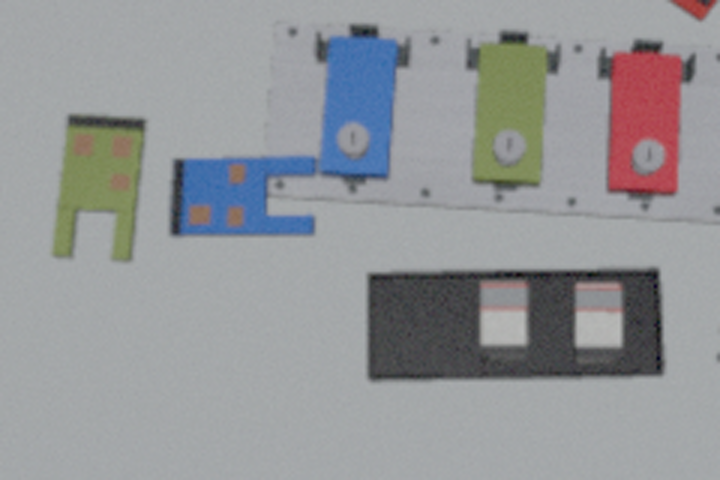

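The blue house at (245,197) is resting on the thin riser plate, which I overlooked; this spoils the calibration and explains the contact force. I'll redo it on open desk.

```bash
cat > s3.py <<'E'
from h import *
np.set_printoptions(precision=4,suppress=True)
x,y,yaw=.561,.212,1.575
claw.set_gripper(.084,30); q=above(x,y,yaw,.09); lin(x,y,.007,q,.08); claw.set_gripper(0,30); st("gripH"); lin(x,y,.09)
for yaw in(np.pi/2,0.):
    seth(.44,.22,yaw,z=.002)
    arm.set_joints(HOME); cs=pics()
    for S in(cs,cs[:1],cs[1:]): h,e=house(S,"blue",[.44,.22,yaw,0]); print("yaw",yaw,h,e)
    h,e=house(cs,"blue",[.44,.22,yaw,0])
    if yaw>1: pickh(*h[:3])
st()
E
python3 s3.py
```

```text
gripH t44.5 gap 0.0636 pos [0.5611 0.2121 0.0072] F [-0.2  1.2  1.4]
over t45.8 gap 0.0637 pos [0.4391 0.2201 0.0894] F [ 0.1  0.5 -0.1]
down t46.8 gap 0.0637 pos [0.4405 0.2203 0.0064] F [ 0.5 -0.3 -1.6]
yaw 1.5707963267948966 [0.4397 0.2191 1.5624 0.    ] 308.6927811418685
yaw 1.5707963267948966 [0.44   0.2199 1.5697 0.    ] 175.94033016147637
yaw 1.5707963267948966 [0.4393 0.2193 1.561  0.    ] 128.02315455594004
gripH t53.4 gap 0.0635 pos [0.4399 0.2192 0.0039] F [-0.7  0.1  4.5]
over t55.5 gap 0.0635 pos [0.4398 0.2198 0.0896] F [ 0.6 -0.4 -0.6]
down t56.5 gap 0.0634 pos [0.4404 0.2202 0.0065] F [-0.9  0.5 -0.8]
yaw 0.0 [ 0.4391  0.2209 -0.0098  0.    ] 297.3830291234141
yaw 0.0 [ 0.4398  0.2218 -0.0156  0.    ] 166.81665849673203
yaw 0.0 [ 0.439   0.2207 -0.0034  0.    ] 123.37141099577087
 t59.9 gap 0.0782 pos [0.2538 0.5985 0.2226] F [-0.2 -0.8  0.3]
```

```bash
cat >> h.py <<'E'
def lower(x,y,z0,z1,q,dz=.006,lim=8):
    f0=status.get_obs()["wrist_force"]; z=z0
    while z>z1+1e-6:
        z=max(z1,z-dz); lin(x,y,z,q,.06); f=np.abs(status.get_obs()["wrist_force"]-f0).max()
        if f>lim: print("CONTACT z",z,status.get_obs()["wrist_force"]-f0); return False
    return True
def layhouse(col,hp,rp):
    pickh(*hp[:3]); q=above(rp[0],rp[1],rp[2],.085); st("over"); lin(rp[0],rp[1],.064,q,.1)
    ok=lower(rp[0],rp[1],.064,.0345,q); st("laid %s"%ok); return ok
E
cat > s4.py <<'E'
from h import *
np.set_printoptions(precision=4,suppress=True)
cs=pics()
for n,p,uv in(("blue",[.6435,.1087,-.051],(353,141)),("green",[.6395,-.0167,-.076],(508,147)),("red",[.630,-.1263,-.06],(648,156))):
    print(n,"stud pred",np.array(p[:2])-.045*np.array([np.cos(p[2]),np.sin(p[2])]),"seen",onz(cs[1],(170+uv[0]/3-.33,165+uv[1]/3-.33),.057)[:2])
h,e=house(cs,"blue",[.44,.22,0,0]); print(h,e)
if layhouse("blue",h,[.6435,.1087,-.051]):
    claw.set_gripper(.076); lin(.6435,.1087,.1,None,.1)
    arm.set_joints(HOME); cs=pics(); st()
    g=lambda i:np.uint8(255*(i/255.)**.6)
    a=cv2.resize(g(cs[1]["pixels"][165:240,255:405,::-1]),None,fx=5,fy=4*1.25,interpolation=cv2.INTER_CUBIC)
    b=cv2.resize(g(cs[0]["pixels"][230:285,340:425,::-1]),None,fx=4,fy=4,interpolation=cv2.INTER_CUBIC)
    b=cv2.copyMakeBorder(b,0,0,0,a.shape[1]-b.shape[1],0); cv2.imwrite("pics/c5.png",np.vstack([a,b]))
    for S in(cs,cs[:1],cs[1:]): print(*fit(S,[*HOUSE[:1],*HOUSE[1:]],np.array([.6435,.1087,-.051,.03]),[fg(c,"blue") for c in S],wts=[1-cv2.dilate(np.float32(fg(c,"dark")),np.ones((3,3))) for c in S]))
E
python3 s4.py
```

```text
blue stud pred [0.5986 0.111 ] seen [0.5946 0.1096]
green stud pred [ 0.5946 -0.0133] seen [ 0.59  -0.013]
red stud pred [ 0.5851 -0.1236] seen [ 0.5829 -0.1235]
[ 0.4391  0.2211 -0.0076  0.    ] 297.02654435793926
gripH t63.4 gap 0.0637 pos [0.4393 0.2212 0.0039] F [-0.1 -1.1  4.7]
over t65.1 gap 0.0632 pos [0.6421 0.1102 0.0842] F [-0.7  0.  -1.3]
laid True t66.7 gap 0.0631 pos [0.6434 0.1087 0.0342] F [-0.9  0.3 -1.4]
 t70.4 gap 0.0762 pos [0.2539 0.5986 0.2227] F [ 0.4  0.1 -0.4]
[ 0.644   0.1086 -0.0717  0.03  ] 235.96033701788224
[ 0.644   0.1092 -0.0905  0.03  ] 124.11573284440817
[ 0.6438  0.109  -0.047   0.03  ] 105.98701492406894
```

View pics/c5.png

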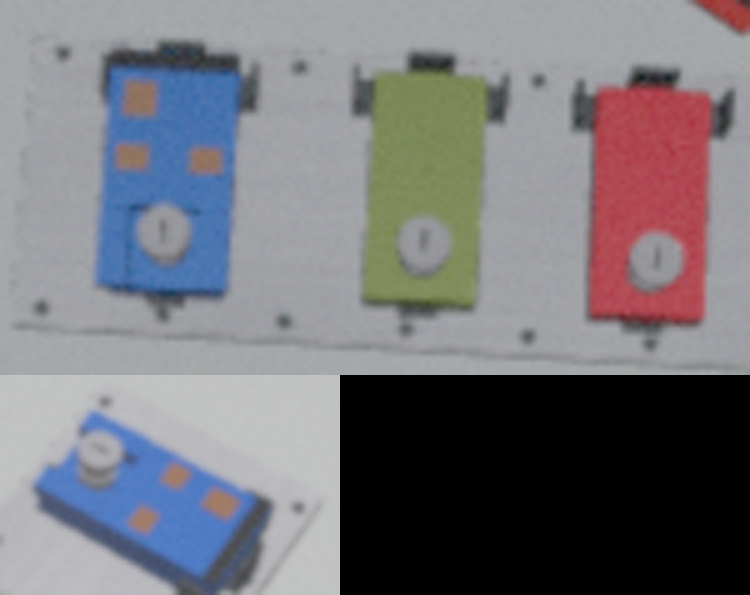

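The blue house lies on its riser with the stud at (163,233) inside the doorway, and the inner doorway edge at row 208 as it should be. I'll check the centring by fitting the stud heads.

```bash
cat >> h.py <<'E'
HEAD=[cyl(0,0,13,49,57),cyl(0,0,10,30,49)]
def stud(cs,col,xy,ims=None):
    out=[]
    ms=[];ws=[]
    for i,c in enumerate(cs):
        d=c if ims is None else dict(c,pixels=ims[i])
        ms.append(1-fg(d,col)); u=proj(c,[[*xy,.052]])[0]
        w=np.zeros((480,640),np.float32); cv2.circle(w,tuple(int(round(v)) for v in u),8,1,-1); ws.append(w)
    def f(S,M,W): 
        f0=lambda q: sum((w[a:b,e:g]*(ren(c,HEAD,[q[0],q[1],0,0],[e,a,g,b])-m[a:b,e:g])**2).sum() for c,m,w,(e,a,g,b) in zip(S,M,W,[[int(proj(c,[[*xy,.052]])[0][0])-12,int(proj(c,[[*xy,.052]])[0][1])-12,int(proj(c,[[*xy,.052]])[0][0])+12,int(proj(c,[[*xy,.052]])[0][1])+12] for c in S]))
        s=minimize(f0,xy,method="Nelder-Mead",options=dict(initial_simplex=np.array(xy)+[[0,0],[.004,0],[0,.004]],xatol=1e-5)); return s.x,s.fun
    return [f(cs,ms,ws),f(cs[:1],ms[:1],ws[:1]),f(cs[1:],ms[1:],ws[1:])]
E
cat > s5.py <<'E'
from h import *
np.set_printoptions(precision=4,suppress=True)
cs=pics(); z=np.load("c0.npz")
print("blue0",stud(cs,"blue",(.597,.110),[z["s"],z["t"]]))
for n,p in(("blue",(.597,.11)),("green",(.593,-.013)),("red",(.584,-.1235))): print(n,stud(cs,n,p))
np.savez("c1.npz",s=cs[0]["pixels"],t=cs[1]["pixels"])
for n,z0,pp in(("Rb",0,[.6435,.1087,-.051]),("Hb",.03,[.644,.1087,-.05]),("Rg",0,[.6395,-.0167,-.076])): 
    X={"R":[[-67,-28,30],[-67,28,30],[49,28,30],[49,-28,30]],"H":[[-69,-32,10],[-69,32,10],[51,32,10],[51,-32,10]]}[n[0]]
    r=np.array([[np.cos(pp[2]),-np.sin(pp[2]),0],[np.sin(pp[2]),np.cos(pp[2]),0],[0,0,1]])
    print(n,[np.round(proj(c,np.array(X)/1000@r.T+[pp[0],pp[1],z0]),1).tolist() for c in cs])
E
python3 s5.py
```

```text
blue0 [(array([0.5973, 0.1111]), np.float64(31.555220107650907)), (array([0.5965, 0.1139]), np.float64(20.02281910803537)), (array([0.5968, 0.1099]), np.float64(3.2317320261437907))]
blue [(array([0.5981, 0.1097]), np.float64(24.83183967704729)), (array([0.5993, 0.1088]), np.float64(19.831939638600538)), (array([0.5971, 0.1099]), np.float64(2.8260976547481738))]
green [(array([ 0.5919, -0.0121]), np.float64(35.87388555422169)), (array([ 0.5921, -0.0103]), np.float64(16.33249064331615)), (array([ 0.5913, -0.0137]), np.float64(15.17060126011189))]
red [(array([ 0.584 , -0.1239]), np.float64(19.61040369088812)), (array([ 0.5847, -0.1241]), np.float64(16.867824875048058)), (array([ 0.5839, -0.124 ]), np.float64(2.5141820453671664))]
Rb [[[348.7, 258.0], [361.6, 241.6], [405.3, 265.3], [393.1, 282.8]], [[298.4, 222.4], [275.4, 221.2], [278.7, 175.8], [301.3, 176.9]]]
Hb [[[347.4, 256.4], [362.3, 237.7], [407.8, 262.1], [393.8, 282.2]], [[299.9, 222.1], [273.3, 220.7], [276.8, 173.4], [302.8, 174.6]]]
Rg [[[318.5, 297.4], [333.4, 279.5], [377.9, 306.8], [363.6, 326.1]], [[349.5, 224.4], [326.4, 222.6], [329.9, 177.2], [352.5, 178.9]]]
```

```bash
cat >> h.py <<'E'
def rel(c,col,rp,h0,pad=36):
    """house on riser in one view: fit house against the riser fixed at rp"""
    u=proj(c,[[rp[0],rp[1],.04]])[0]; w=[int(u[0]-pad),int(u[1]-pad),int(u[0]+pad),int(u[1]+pad)]
    sl=np.s_[w[1]:w[3],w[0]:w[2]]
    base=np.maximum(ren(c,RISER,[*rp,0],w),0); m=fg(c,col)[sl]
    # roof strip is black, lugs too: drop dark pixels; drop stud, windows
    wt=1-cv2.dilate(np.float32(fg(c,"dark")>.3),np.ones((3,3)))[sl]
    wt=wt*(1-cv2.dilate(np.float32(ren(c,STUD,[*rp,0],w)>.1),np.ones((3,3))))
    core=ren(c,[box(-25,42,-26,26,40,40)],[*rp,0],w)>.5; wt=wt*(1-core)
    f=lambda q:(wt*(np.maximum(base,ren(c,HOUSE,[q[0],q[1],q[2],.03],w))-m)**2).sum()
    s=minimize(f,h0,method="Nelder-Mead",options=dict(initial_simplex=np.array(h0)+np.r_[[np.zeros(3)],np.diag([.004,.004,.04])],xatol=1e-5)); return s.x,s.fun
E
cat > s6.py <<'E'
from h import *
np.set_printoptions(precision=4,suppress=True)
cs=pics()
for c,r in((cs[0],[.6447,.1089,-.055]),(cs[1],[.642,.1079,-.048])): 
    x,e=rel(c,"blue",r,[.6435,.109,-.05]); print(x,e,"rel",x-r)
x,y=(.6435,.1087)
g=lambda i:np.uint8(255*(i/255.)**.6)
a=cv2.resize(g(cs[1]["pixels"][165:240,265:315,::-1]),None,fx=8,fy=8,interpolation=cv2.INTER_NEAREST)
b=cv2.resize(g(cs[0]["pixels"][225:300,335:420,::-1]),None,fx=4.6,fy=8,interpolation=cv2.INTER_NEAREST)
cv2.imwrite("pics/c6.png",np.hstack([a,b])[:600,:800])
E
python3 s6.py
```

```text
[ 0.6455  0.1084 -0.0551] 25.41026432141484 rel [ 0.0008 -0.0005 -0.0001]
[ 0.6418  0.109  -0.0447] 7.01555940023068 rel [-0.0002  0.0011  0.0033]
```

View pics/c6.png

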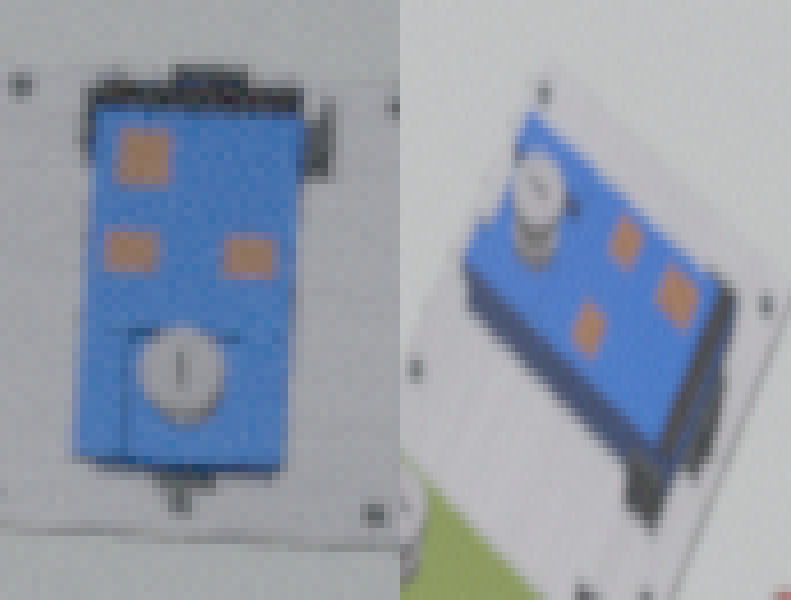

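Fits give the blue house within about 1 mm and 0.003 rad of its riser. The picture agrees, with the doorway even round the stud head (180,370). Next is the green riser and house.

```bash
cat > s7.py <<'E'
from h import *
import h
np.set_printoptions(precision=4,suppress=True)
cs=pics()
G=[]
for c in cs:
    u=np.int32(proj(c,[[.645,-.017,.03]])[0]); px=c["pixels"][u[1]-2:u[1]+3,u[0]-2:u[0]+3].reshape(-1,3).astype(float).mean(0); G.append(np.minimum(px[0],px[1])-px[2]); print(px)
    print("plate",c["pixels"][tuple(np.int32(proj(c,[[.62,.045,.003]])[0][::-1]))])
s=min(G)
old=h.fg
def fg2(c,k):
    if k!="green": return old(c,k)
    im=cv2.GaussianBlur(c["pixels"],(0,0),.5).astype(float); return np.clip((np.minimum(im[...,0],im[...,1])-im[...,2]-.2*s)/(.5*s),0,1)
h.fg=fg2
for S in(cs,cs[:1],cs[1:]): print("R",*riser(S,"green",[.638,-.017,-.07,0])," H",*house(S,"green",[.58,.321,-.055,0]))
print(stud(cs,"green",(.592,-.013)))
E
python3 s7.py
```

```text
[ 96.52 111.88  51.36]
plate [155 155 160]
[78.44 91.68 43.92]
plate [125 128 131]
R [ 0.6388 -0.016  -0.0725  0.    ] 48.49599978963617  H [ 0.5792  0.3217 -0.057   0.    ] 87.25960241463028
R [ 0.6391 -0.0155 -0.0743  0.    ] 33.099877852953114  H [ 0.581   0.3223 -0.0667  0.    ] 55.28225763129881
R [ 0.6369 -0.0169 -0.0702  0.    ] 8.66599973703212  H [ 0.5784  0.3214 -0.0559  0.    ] 22.04137477803446
[(array([ 0.5919, -0.0127]), np.float64(20.778633382036112)), (array([ 0.5917, -0.0103]), np.float64(11.879909680424)), (array([ 0.5914, -0.0137]), np.float64(2.7830598001712286))]
```

```bash
cat > s8.py <<'E'
from h import *
import h
np.set_printoptions(precision=4,suppress=True)
old=h.fg
def fg2(c,k):
    if k!="green": return old(c,k)
    im=cv2.GaussianBlur(c["pixels"],(0,0),.5).astype(float); return np.clip((np.minimum(im[...,0],im[...,1])-im[...,2]-7)/18,0,1)
h.fg=fg2
rp=[.638,-.0168,-.071]
if layhouse("green",[.5792,.3217,-.057],rp):
    claw.set_gripper(.076); lin(rp[0],rp[1],.1,None,.1)
    arm.set_joints(HOME); cs=pics(); st()
    for c,r in((cs[0],[.6391,-.0160,-.072]),(cs[1],[.6369,-.0169,-.0705])):
        x,e=rel(c,"green",r,rp); print(x,e,"rel",x-r)
    for c,r in((cs[0],[.6447,.1089,-.055]),(cs[1],[.642,.1079,-.048])): 
        x,e=rel(c,"blue",r,[.6435,.109,-.05]); print("blue",x,e,"rel",x-r)
    g=lambda i:np.uint8(255*(i/255.)**.6)
    a=cv2.resize(g(cs[1]["pixels"][165:240,315:365,::-1]),None,fx=8,fy=8,interpolation=cv2.INTER_NEAREST)
    b=cv2.resize(g(cs[1]["pixels"][190:300,400:490,::-1]),None,fx=4.4,fy=600/110,interpolation=cv2.INTER_CUBIC)
    cv2.imwrite("pics/c7.png",np.hstack([a,b])[:600,:800])
    m=[fg(c,"orange") for c in cs]
    for n,z,uv in(("1",.02,(437,200)),("2",.02,(418,278)),("3",.02,(465,267))):
        p=onz(cs[1],uv,z); print("clip",n,*[fit(S,TAB,np.array([p[0],p[1],-2.5,0]),M,pad=9) for S,M in((cs,m),(cs[:1],m[:1]),(cs[1:],m[1:]))])
E
python3 s8.py
```

```text
gripH t74.2 gap 0.0633 pos [0.5794 0.3219 0.0039] F [-1.4 -0.8  3.1]
over t76.3 gap 0.0636 pos [ 0.6381 -0.0144  0.0847] F [-0.2  0.2 -0.9]
laid True t77.9 gap 0.0634 pos [ 0.6379 -0.0168  0.0342] F [ 0.5 -0.1 -2.8]
 t82.0 gap 0.0758 pos [0.2538 0.5987 0.2227] F [-0.1 -0.4  0.1]
[ 0.6398 -0.0175 -0.0787] 20.1982446922124 rel [ 0.0007 -0.0015 -0.0067]
[ 0.6371 -0.0167 -0.0746] 0.7287658592848905 rel [ 0.0002  0.0002 -0.0041]
blue [ 0.6455  0.1083 -0.056 ] 24.51690888119954 rel [ 0.0008 -0.0006 -0.001 ]
blue [ 0.6414  0.109  -0.0464] 7.132178008458285 rel [-0.0006  0.0011  0.0016]
clip 1 (array([ 0.6414, -0.2694, -2.2911,  0.    ]), np.float64(31.56185098039216)) (array([ 0.6417, -0.2682, -2.4382,  0.    ]), np.float64(16.646253748558248)) (array([ 0.6402, -0.2729, -2.2016,  0.    ]), np.float64(8.38758492887351))
clip 2 (array([ 0.4502, -0.1996, -2.6292,  0.    ]), np.float64(39.87892533640907)) (array([ 0.4519, -0.1986, -2.7389,  0.    ]), np.float64(18.369910342176084)) (array([ 0.4486, -0.2021, -2.5913,  0.    ]), np.float64(12.817628604382929))
clip 3 (array([ 0.4707, -0.3155, -2.3277,  0.    ]), np.float64(55.196205613225686)) (array([ 0.4723, -0.3138, -2.4523,  0.    ]), np.float64(34.65532964244521)) (array([ 0.4701, -0.3175, -2.2295,  0.    ]), np.float64(17.06153417916186))
```

View pics/c7.png

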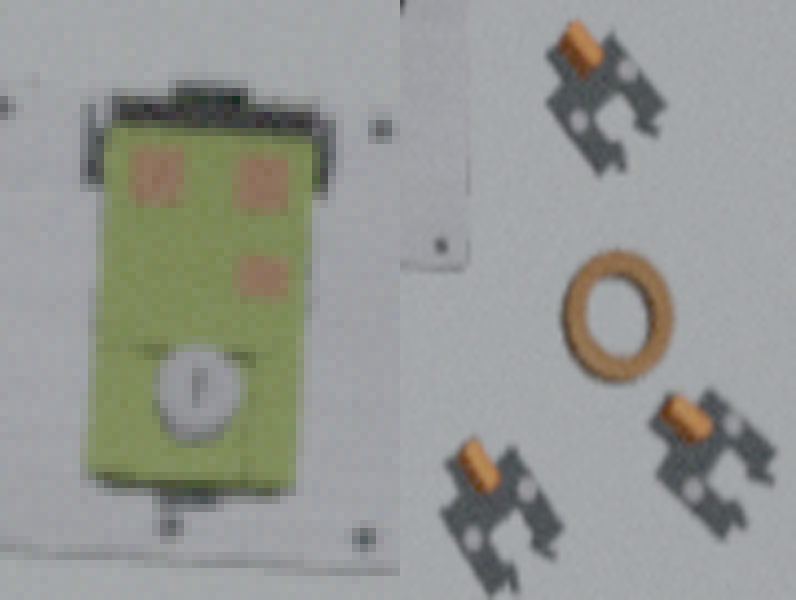

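Both houses are down and even. Green fits within 1 mm in the top view, and its stud head at (200,390) sits centred in the doorway. The clips lie at (580,90), (500,520) and (715,460), mouths to the lower right. I'll fit their full outline and press the lower-left one (clip 2) onto green.

```bash
cat >> h.py <<'E'
CLIP=TAB+[box(-12,10,-10,10,0,6),box(8,30,-26,26,0,6),box(28,52,-26,-10,0,6),box(28,52,10,26,0,6)]
def clip(cs,xy): 
    m=[np.maximum(fg(c,"orange"),fg(c,"dark")) for c in cs]
    return fit(cs,CLIP,np.array([xy[0],xy[1],-2.45,0]),m,pad=27)
def pickc(p,dz=.009):
    x,y,yaw=p[:3]; claw.set_gripper(.032,50); q=above(x,y,yaw,.11); lin(x,y,dz,q,.1); claw.set_gripper(0,50); st("gripC"); lin(x,y,.12,None,.15); st("upC"); return gap()>.006
def press(rp,zc=.041,back=.040,over=.004,dz=.009):
    u=np.array([np.cos(rp[2]),np.sin(rp[2])]); T=lambda d: np.array(rp[:2])-.007*u+d*u
    a=T(back); q=above(a[0],a[1],rp[2]+np.pi,.12); st("overC"); lin(a[0],a[1],zc+dz+.01,q,.12); 
    ok=lower(a[0],a[1],zc+dz+.01,zc+dz,q,dz=.005); st("low %s"%ok)
    f0=np.array(status.get_obs()["wrist_force"]); d=back; pk=0; snapped=False
    b=T(.018); lin(*b,zc+dz,q,.05); d=.018
    while d>-over:
        d-=.001; b=T(d); lin(*b,zc+dz,q,.03); o=status.get_obs(); F=np.array(o["wrist_force"])-f0; f=F[:2]@u; dd=(np.array(o["position"][:2])-T(0))@u
        pk=max(pk,f); print("%.0f: at %.2f f%.1f fz%.1f g%.4f"%(d*1e3,dd*1e3,f,F[2],o["finger_gap"]))
        if f>24: print("stop"); break
    return d
E
cat > s9.py <<'E'
from h import *
np.set_printoptions(precision=4,suppress=True)
cs=pics()
C=[clip(cs,xy) for xy in((.6405,-.268),(.450,-.200),(.4707,-.3155))]
for c in C: print(*c)
p=C[1][0]
if pickc(p): press([.6378,-.0168,-.0725])
E
python3 s9.py
```

```text
[ 0.6418 -0.2661 -2.4381  0.    ] 153.35777456747405
[ 0.4501 -0.2    -2.5036  0.    ] 387.71151110149947
[ 0.4718 -0.315  -2.2542  0.    ] 493.6476858708189
gripC t87.7 gap 0.0098 pos [ 0.4503 -0.2     0.0092] F [-0.3  0.8  3.5]
upC t88.5 gap 0.0094 pos [ 0.4497 -0.1996  0.1193] F [-0.7 -0.1 -0.7]
overC t89.6 gap 0.0100 pos [ 0.6699 -0.0213  0.1199] F [-1.2 -0.4 -0.3]
low True t90.8 gap 0.0099 pos [ 0.6705 -0.0191  0.0497] F [-0.4 -0.4 -0.4]
17: at 17.69 f5.1 fz-0.9 g0.0094
16: at 17.15 f6.6 fz-0.2 g0.0098
15: at 16.51 f7.2 fz-0.2 g0.0094
14: at 15.57 f7.8 fz-0.7 g0.0098
13: at 14.45 f8.0 fz0.3 g0.0095
12: at 13.03 f6.0 fz0.4 g0.0099
11: at 11.26 f2.8 fz-0.9 g0.0094
10: at 9.51 f1.2 fz-0.4 g0.0094
9: at 8.40 f-0.1 fz0.0 g0.0097
8: at 7.54 f-0.1 fz-0.7 g0.0097
7: at 6.71 f-0.5 fz-0.1 g0.0097
6: at 5.81 f-0.3 fz-0.9 g0.0096
5: at 4.83 f-1.3 fz0.1 g0.0096
4: at 3.87 f-1.0 fz0.6 g0.0097
3: at 2.93 f-0.6 fz-0.1 g0.0093
2: at 2.02 f0.2 fz-0.8 g0.0099
1: at 1.07 f0.8 fz-0.2 g0.0094
-0: at 0.36 f2.5 fz-1.3 g0.0097
-1: at 0.20 f5.7 fz-2.1 g0.0096
-2: at 0.04 f8.5 fz-5.1 g0.0097
-3: at -0.13 f13.5 fz-6.8 g0.0099
-4: at -0.28 f15.4 fz-8.8 g0.0094
```

Clip 2 snapped past 13 mm and came up on its stop at 0.2 mm from nominal. I'll release it and do blue with clip 1.

```bash
cat > s10.py <<'E'
from h import *
np.set_printoptions(precision=4,suppress=True)
u=np.array([np.cos(-.0725),np.sin(-.0725)]); b=np.array([.6378,-.0168])-.007*u
lin(*b,.050,None,.03); claw.set_gripper(.030); lin(*b,.12,None,.12); st("rel")
arm.set_joints(HOME); cs=pics(); p,e=clip(cs,(.6415,-.2665)); print(p,e)
if pickc(p):
    rp=[.6430,.1083,-.05]; press(rp)
    u=np.array([np.cos(rp[2]),np.sin(rp[2])]); b=np.array(rp[:2])-.007*u
    lin(*b,.050,None,.03); claw.set_gripper(.030); lin(*b,.12,None,.12)
arm.set_joints(HOME); cs=pics(); st()
g=lambda i:np.uint8(255*(i/255.)**.6)
a=cv2.resize(g(cs[1]["pixels"][165:295,265:400,::-1]),None,fx=3,fy=600/130,interpolation=cv2.INTER_CUBIC)
b=cv2.resize(g(cs[0]["pixels"][225:345,310:415,::-1]),None,fx=3.7,fy=5,interpolation=cv2.INTER_CUBIC)
cv2.imwrite("pics/c8.png",np.hstack([a,b])[:600,:800])
E
python3 s10.py
```

```text
rel t98.6 gap 0.0300 pos [ 0.6305 -0.016   0.1195] F [-0.3 -1.1 -0.1]
[ 0.6415 -0.2661 -2.4319  0.    ] 153.54007540369088
gripC t106.6 gap 0.0099 pos [ 0.6417 -0.266   0.0092] F [0.6 0.6 2.1]
upC t107.5 gap 0.0103 pos [ 0.6411 -0.2656  0.1189] F [-0.6  0.7 -1.4]
overC t108.9 gap 0.0097 pos [0.6759 0.105  0.1199] F [-1.  -0.1 -0.6]
low True t110.0 gap 0.0095 pos [0.6757 0.1067 0.0497] F [-0.2 -0.1  0.1]
17: at 17.68 f6.1 fz-0.5 g0.0096
16: at 17.13 f5.7 fz-1.4 g0.0098
15: at 16.38 f7.4 fz-0.8 g0.0097
14: at 15.42 f7.3 fz-0.4 g0.0100
13: at 14.13 f5.5 fz-1.2 g0.0096
12: at 12.41 f2.9 fz-0.2 g0.0098
11: at 10.49 f1.7 fz0.1 g0.0097
10: at 9.33 f0.0 fz-0.7 g0.0101
9: at 8.52 f-0.4 fz-1.0 g0.0098
8: at 7.68 f-0.3 fz0.2 g0.0095
7: at 6.78 f-0.7 fz-0.2 g0.0095
6: at 5.82 f-0.5 fz-0.8 g0.0097
5: at 4.82 f0.1 fz-0.7 g0.0095
4: at 3.90 f-1.2 fz-1.0 g0.0097
3: at 2.99 f-0.5 fz-1.0 g0.0098
2: at 1.99 f-0.4 fz-1.7 g0.0095
1: at 1.08 f0.3 fz-1.1 g0.0099
-0: at 0.78 f5.0 fz-2.6 g0.0094
-1: at 0.61 f9.2 fz-4.5 g0.0095
-2: at 0.50 f11.7 fz-6.8 g0.0093
-3: at 0.32 f15.2 fz-7.9 g0.0098
-4: at 0.00 f17.0 fz-9.7 g0.0094
 t120.2 gap 0.0296 pos [0.2539 0.5985 0.2224] F [-0.6 -0.   0.3]
```

View pics/c8.png

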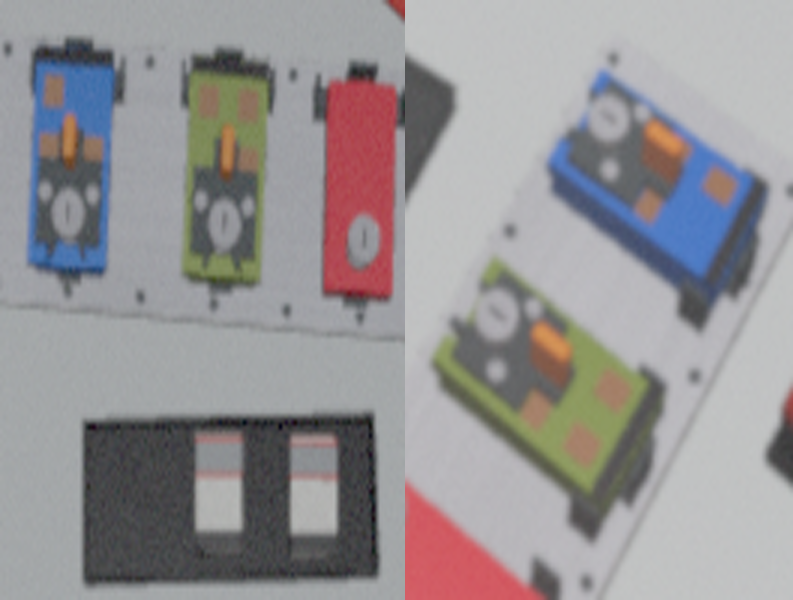

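Both clips sit round their studs, at (67,212) and (224,222) on the left, with the tabs on the houses. The boxes are in the tray and the red riser is bare. A last check that pressing didn't move the houses:

```bash
python3 - <<'E'
from h import *
import h
np.set_printoptions(precision=4,suppress=True)
old=h.fg
def fg2(c,k):
    if k!="green": return old(c,k)
    im=cv2.GaussianBlur(c["pixels"],(0,0),.5).astype(float); return np.clip((np.minimum(im[...,0],im[...,1])-im[...,2]-7)/18,0,1)
h.fg=fg2
cs=pics()
for n,r in(("green",([.6391,-.0160,-.072],[.6369,-.0169,-.0705])),("blue",([.6447,.1089,-.055],[.642,.1079,-.048]))):
    for c,q in zip(cs,r): x,e=rel(c,n,q,q); print(n,"rel",x-q,e)
print("figure",onz(cs[1],landmark_of("figure",cs[1])[0]["xy"],0)[:2],"tape",onz(cs[1],landmark_of("tape",cs[1])[0]["xy"],0)[:2])
E
```

```text
green rel [ 0.0003 -0.0017  0.0016] 20.37606476141655
green rel [-0.0003  0.0002 -0.0034] 0.9025144175317186
blue rel [ 0.0007 -0.0011  0.0156] 28.04232218377547
blue rel [0.0001 0.0011 0.0028] 6.218464052287581
figure [0.5231 0.4799] tape [ 0.5181 -0.2885]
```

```bash
python3 -c "
from cell import *
close_job(); print(status.get_obs()['time_s'])"
```

```text
the job is handed in; nothing more can be done
the job is handed in; nothing more can be done
```

The job is done and handed in at about 120 s of the 210 s allowed. Both staple boxes are in the black tray, and the blue and green houses are laid on their risers and locked with clips 1 and 2. There was no red house, so the red riser is bare and clip 3 stays where it was.

**Clips:** Both presses peaked at about 8 N, dropped off as the jaws snapped shut, then came up on the stop within 1 mm of the expected place. The final push against the stop reached 15–17 N. In the last pictures both clips sit round their studs.

**Houses:** The last fits, taken after the clips were pressed, gave:

| House | Top view, offset from riser | Scene view, offset from riser |
|---|---|---|
| Blue | 1.1 mm, 0.003 rad | 1.3 mm, 0.016 rad |
| Green | 0.4 mm, 0.003 rad | 1.7 mm, 0.002 rad |

The two views disagree by up to about 2 mm sideways, and the scene fits are the poorer ones.

**What went wrong:** While calibrating, I set the blue house down with its legs on the thin riser plate. The wrist force reached about 87 N, under the 120 N limit. I moved the house to open desk and repeated the calibration.

**Bystanders:** The robot did not go near the tape roll or the figure. The detector read them about 3 mm (figure) and 6 mm (tape) from where it first did, which is within its usual scatter.

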